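Run the seam of a glass mould with a pick

TASK

Lift the loose cover plate off the pins of the mould and lay it flat on the cork mat. Then take the pick from its wooden block and, keeping its tip down in the mould's seam groove without pressing hard, draw it along the whole seam from the square pocket to the open end, never faster than 10 cm a second on the way. Finally stand the pick fully home in its block again, and leave the other things where they are.

Things in the scene. Friction and masses are not known exactly. Their poses are not given: they have to be found in the camera images.
- mould: fixed mould: steel housing 130 x 180 mm (x, y), 40 mm high; on it two dark graphite halves, 110 x 160 mm in all, rising to 50 mm. Between them the seam: a Z-shaped groove 12 mm wide, 10 mm deep, from a 22 mm square pocket near the +y end out through the graphite's -y edge. Two 8 mm pins stand 14 mm above the graphite at (-40, 62) and (40, -62) mm. Origin: centre of the underside, z up
- seam0 (a point): seam, centre of the square pocket, on the groove's floor (40 mm above the bench); the seam runs straight from each seam point to the next
- seam1 (a point): seam, first bend, on the floor
- seam2 (a point): seam, middle of the slanting part, on the floor
- seam3 (a point): seam, second bend, on the floor
- seam4 (a point): seam, halfway down the last straight, on the floor
- seam5 (a point): seam, open end, 8 mm inside the graphite's edge, on the floor
- cover: loose plywood cover plate, 110 x 160 x 8 mm (x, y, z), 0.35 kg, lying on the graphite with its two 14 mm holes over the pins, so that it hides the seam. On top a wooden grip bar, 20 mm thick (x), 90 mm long (y), 36 mm tall. Origin: centre of the underside
- cover_grip (a point): in the cover's grip bar, 34 mm above the plate's underside (bar top is 44 mm above it): height to grip, closing along the cover's x
- mat: thin cork mat on the bench, fixed, 140 x 190 x 4 mm (x, y, z), to one side of the mould. Origin: centre of the underside
- stand: fixed wooden block 80 x 80 mm, 75 mm tall, with an 18 mm square hole 70 mm deep from the top in its middle. Origin: centre of the underside
- pick: seam pick, 160 mm long, 0.13 kg, upright in the block, collar on the block's top. Origin: its point (5 mm wide), z from the point up to the handle. Cone to 12 mm width at 22 mm, steel shaft 12 mm to 60 mm, brass collar 32 mm wide from 60 to 66 mm, square wooden handle 22 x 22 mm (sides along x and y) from 66 to 160 mm
- pick_grip (a point): in the middle of the pick's handle, 115 mm above its point: height to grip
- paddle: graphite paddle with a wooden handle, 200 mm long, lying flat beyond the mould; to be left alone. Origin: near its middle, on the bench
- jar: clear glass jar, 60 mm wide, 75 mm tall; to be left alone. Origin: centre of its underside
- gather: lump of amber glass, 60 mm wide, 36 mm tall; to be left alone. Origin: centre of its underside
- reamer: hand reamer, 190 mm long, lying flat on the robot's right; to be left alone. Origin: near its middle, on the bench
- tin: open steel tin, 70 mm wide, 60 mm tall; to be left alone. Origin: centre of its underside
There are look-alikes about, which are no part of the job. What is shaped like the stand but green is not meant. Leave any orange or red look-alike of the cover alone.

How it is judged (in metres and radians):
On the way, in this order (a step that is already met when the one before it is completed fails the run):
1. the cover lies flat on the mat, let go (z of cover in the frame of mat below 0.01 m and horizontal distance between cover and mat below 0.05 m and angle between cover's own z axis and vertical below 0.08 rad and contact force between the fingers and cover below 0.1 N), for 0.2 s.
2. the held pick's tip is down in the seam at the square pocket (within 8 mm, at least 3 mm below the graphite's face) (horizontal distance between pick and seam0 below 0.008 m and z of pick in the frame of mould below 0.047 m and contact force between the fingers and pick above 0.5 N).
3. the held pick's tip is down in the seam at the first bend (within 8 mm, at least 3 mm below the graphite's face) (horizontal distance between pick and seam1 below 0.008 m and z of pick in the frame of mould below 0.047 m and contact force between the fingers and pick above 0.5 N).
4. the held pick's tip is down in the seam at the middle of the slanting part (within 8 mm, at least 3 mm below the graphite's face) (horizontal distance between pick and seam2 below 0.008 m and z of pick in the frame of mould below 0.047 m and contact force between the fingers and pick above 0.5 N).
5. the held pick's tip is down in the seam at the second bend (within 8 mm, at least 3 mm below the graphite's face) (horizontal distance between pick and seam3 below 0.008 m and z of pick in the frame of mould below 0.047 m and contact force between the fingers and pick above 0.5 N).
6. the held pick's tip is down in the seam at halfway down the last straight (within 8 mm, at least 3 mm below the graphite's face) (horizontal distance between pick and seam4 below 0.008 m and z of pick in the frame of mould below 0.047 m and contact force between the fingers and pick above 0.5 N).
7. the held pick's tip is down in the seam at the open end (within 8 mm, at least 3 mm below the graphite's face) (horizontal distance between pick and seam5 below 0.008 m and z of pick in the frame of mould below 0.047 m and contact force between the fingers and pick above 0.5 N).
At the end, for the whole second after the job is handed in: The cover lies flat on the mat (centre within 50 mm of the mat's centre, tilt under 0.08 rad, underside within 6 mm of the mat's top) and the pick stands upright in the hole of its block with its collar down on the block's top (within 4 mm, tilt under 0.1 rad); both are at rest (z of cover in the frame of mat below 0.01 m and horizontal distance between cover and mat below 0.05 m and angle between cover's own z axis and vertical below 0.08 rad and z of pick in the frame of stand below 0.019 m and horizontal distance between pick and stand below 0.008 m and angle between pick's own z axis and vertical below 0.1 rad and linear speed of each of pick, cover below 0.02 m/s); the robot touches nothing.
It fails at once if pick faster than 10 cm/s while its tip is in the seam (2 mm or more below the graphite's face, more than 12 mm from both ends) (z of pick in the frame of mould below 0.048 m and x of pick in the frame of mould between -0.055 and 0.055 m and y of pick in the frame of mould between -0.08 and 0.08 m and horizontal distance between pick and seam0 above 0.012 m and horizontal distance between pick and seam5 above 0.012 m and linear speed of pick above 0.1 m/s).
It fails at once if pick pressed on the mould with more than 25 N (contact force between pick and mould above 25 N).
It fails at once if a bystander moved more than 40 mm (distance of any of paddle, jar, gather, reamer, tin from where it was at the start of the episode above 0.04 m).
It also fails if it takes over 67 s, if anything falls off the work surface, if the arm or the gripper's body presses on something with over 40 N, if the wrist force passes 120 N, or if a joint passes its speed limit or range.

ROBOT

A 6-joint arm with a two-finger parallel gripper is mounted at the origin on the work surface. World frame = base frame: x ahead of the robot, y to its left, z up, the work surface at z = 0. Lengths are in mm, angles in degrees, forces in N, time in s.
With the tool pointing down it reaches from about 300 to 850 mm from the base axis. Payload 4.2 kg.
Tool frame: the origin (TCP) lies at the very end of the fingers, on their centre line; the grasp point (between the pads) lies 19 mm behind it; z points along the fingers, y is the line along which they close (so a half turn about z gives the same grasp; the last joint's range is limited). The gripper opens to 91 mm and grips with 3 to 60 N. Pads are 32 mm wide; open, the fingers measure 118 mm over their backs; the gripper's body (76 mm by 178 mm) begins 60 mm behind the grasp point.
Start: joints at [67.838, 18.312, 89.639, -0, 72.044, -1.146], TCP at [206.216, 536.767, 213.976] pointing down, gripper open.
Joint ranges: [-177.97, 177.97], [-48.28, 115.42], [12.27, 149.76], [-77.06, 257.06], [2.81, 150.46], [-146.56, 146.56]. Speed limits (degrees/s): [147.25, 147.25, 180, 180, 180, 180].

INTERFACE

Orientations are given as [roll, pitch, yaw] about the fixed x, y, z axes, in that order (R = Rz(yaw) Ry(pitch) Rx(roll)).
In Python, from workcell import env, grab_frame gives the robot as it stands. The module is installed in compiled form; this text tells all that it offers.
- The arm moves only by the tool move_arm, never from a script. Its argument "plan" is a list of rows, each an object of numbers: "tx", "ty", "tz": the shift along the tool's x, y, z in cm; "wx", "wy", "wz": the turn, a rotation vector about the tool's x, y, z in rad. In form: [{"tx": .., "ty": .., "tz": .., "wx": .., "wy": .., "wz": ..}, ...]. A call has 1 to 12 rows; each row shifts and turns the commanded pose from where the row before left it, along the tool's axes as they then stand; what a row does not reach is not made up. A row lasts 1/12 s, in which the tool goes at most 41.7 mm and 7.16 degrees, less where a joint would pass 70% of its speed; a pose out of reach is approached as far as the arm can. A call is refused whole if a number of a shift passes 4.17 or a number of a turn 0.125, either way. A call with a gripper value outside its range is refused whole. "gripper" is the finger opening in cm, from 0 to 9.12, set as the call begins (left out, the last holds). The fingers move at their own pace and stop on an object; "force" is the grip in N (left out, the last holds). Time passes only in rows, so rows that do not move let the fingers close. It gives the time, the measured TCP pose, the force, the opening and the grip force at its end, in the units of the state.
- env.state(): the state, without advancing time (a new reading comes with each control period).
- grab_frame(name): name is "scene" or "side" or "wrist"; returns a dict with "color" (480x640x3 uint8, red, green, blue), "vfov" (degrees; the focal length in pixels is half the picture's height over the tangent of half this angle, whatever the lens; pixels are square), "cx", "cy" (the principal point, pixels), "view" (4x4, takes a point from world to camera coordinates). Camera axes: x right, y up, looking along -z (the intrinsics and any distortion apply to the point x, -y, -z); pixel columns grow to the right and rows downward; lengths in mm; the calibration is good to about 2 mm. A picture is of the moment at which its call begins. There is no depth.
- env.job_done(): hands the job in; it is judged then, once.
The state is a dict: "time_s": time; "qpos": joint angles; "qvel": joint speeds; "effort": joint torques, N m; "ee_pos": TCP position; "ee_rot": TCP orientation; "force": force on the tool from outside, world axes, zero at the start; "torque": the same for the moment, N m; "gripper_width": finger opening in mm; "gripper_force": force on a finger pad.
Only numpy, scipy, OpenCV 4.12 (cv2) and the standard library are available. Lean on these libraries where they do the work, as an engineer would, in place of code of your own. Each camera call takes 0.05 s, during which the arm holds its last target. There are 200 camera calls.

## Working session

There is one attempt and no reset: what is moved stays moved. The work goes in short steps, Python scripts to look and compute and a tool call to move; the robot and the scene stay as the last step left them, time stands still between calls to the robot, and variables do not carry over. Pictures are saved under pics/ and viewed, at most 10 in all, crops included, and the job is handed in when it is done.

Besides the shell and the picture viewer there is one more tool, called after "Request:" as name([rows], argument=value, ...), one row to a line, values as JSON. move_arm: Moves the arm, as the interface text tells. Its arguments: {"type":"object","properties":{"plan":{"type":"array","items":{"type":"object","properties":{"tx":{"type":"number"},"ty":{"type":"number"},"tz":{"type":"number"},"wx":{"type":"number"},"wy":{"type":"number"},"wz":{"type":"number"}}}},"gripper":{"type":"number"},"force":{"type":"number"}},"required":["plan"]}

```bash
mkdir -p pics; cat > h.py <<'E'
import numpy as np, cv2
from workcell import env, grab_frame
def grab(n, save=None):
    f=grab_frame(n)
    if save: cv2.imwrite(f'pics/{save}.png', f['color'][:,:,::-1])
    np.savez(f'{save or n}.npz', **{k:np.asarray(v) for k,v in f.items()})
    return f
def load(s): 
    d=np.load(s+'.npz'); return {k:(d[k] if d[k].ndim else d[k].item()) for k in d.files}
def ray(f,u,v):
    V=np.asarray(f['view']); F=240/np.tan(np.radians(f['vfov'])/2)
    d=np.array([(u-f['cx'])/F, -(v-f['cy'])/F, -1]); R=V[:3,:3]
    return -R.T@V[:3,3], R.T@d/np.linalg.norm(d)
def onz(f,u,v,z):
    c,d=ray(f,u,v); return c+d*(z-c[2])/d[2]
def tri(obs):
    A=np.zeros((3,3));b=np.zeros(3)
    for f,u,v in obs:
        c,d=ray(f,u,v);P=np.eye(3)-np.outer(d,d);A+=P;b+=P@c
    p=np.linalg.solve(A,b)
    res=[np.linalg.norm((np.eye(3)-np.outer(ray(f,u,v)[1],ray(f,u,v)[1]))@(p-ray(f,u,v)[0])) for f,u,v in obs]
    return p,res
def proj(f,p):
    V=np.asarray(f['view']); F=240/np.tan(np.radians(f['vfov'])/2)
    q=V[:3,:3]@np.asarray(p,float)+V[:3,3]; return f['cx']+F*q[0]/-q[2], f['cy']-F*q[1]/-q[2]
E
python3 - <<'E'
from h import *
for n in ['scene','side','wrist']:
    f=grab(n,n+'0'); print(n,[k for k in f],f['vfov'],f['cx'],f['cy'],np.round(ray(f,320,240),2).tolist())
print(env.state())
E
```

```text
scene ['color', 'vfov', 'cx', 'cy', 'view'] 48.91043803074353 321.5525599637303 234.7382660005002 [[902.15, -835.51, 966.2], [-0.34, 0.65, -0.68]]
side ['color', 'vfov', 'cx', 'cy', 'view'] 43.606157315028796 320.9419150673871 243.54512604107506 [[15.68, -1195.73, 1022.24], [0.29, 0.77, -0.57]]
wrist ['color', 'vfov', 'cx', 'cy', 'view'] 65.34364901866552 324.84075714523686 238.2580224024147 [[127.84, 568.0, 382.19], [0.27, -0.12, -0.95]]
{'time_s': 0.15, 'qpos': array([ 6.78387201e+01,  1.83440722e+01,  8.96903804e+01, -2.10859913e-03,
        7.20451905e+01, -1.14593970e+00]), 'qvel': array([-0.08993531, -0.12695327, -0.19729563, -0.03124905,  0.05471794,
        0.01621995]), 'effort': array([ 9.48038746e-06, -4.12768364e+01, -2.32157958e+01,  7.28047779e-02,
        4.32241021e-02, -8.81996675e-05]), 'ee_pos': array([206.06957668, 536.39060059, 213.30474655]), 'ee_rot': array([-1.79920333e+02,  4.11815435e-04,  1.58985311e+02]), 'force': array([0.75439701, 0.12072839, 0.38639731]), 'torque': array([ 0.01964402, -0.03279353,  0.00228601]), 'gripper_force': 0.0, 'gripper_width': 91.5495357904871}
```

View pics/scene0.png

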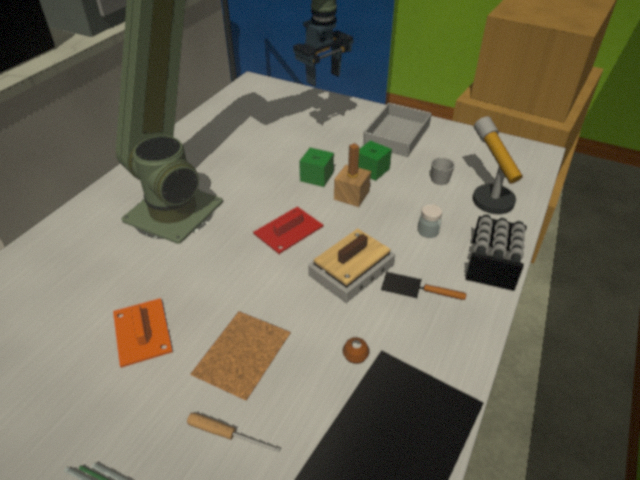

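View pics/side0.png

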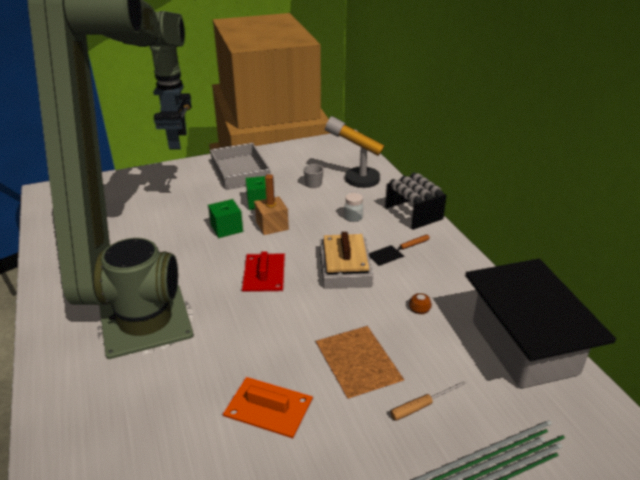

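The scene view shows the covered mould at (352,265), the mat at (242,355), and the stand with the pick at (352,180). The side view has them at (346,260), (360,360) and (271,212). Next I'll measure each with masks.

```bash
cat > m.py <<'E'
from h import *
S=load('scene0');D=load('side0')
def mask(f,box,lo,hi):
    h=cv2.cvtColor(f['color'],cv2.COLOR_RGB2HSV); m=cv2.inRange(h,np.array(lo),np.array(hi))
    k=np.zeros_like(m); x0,y0,x1,y1=box; k[y0:y1,x0:x1]=m[y0:y1,x0:x1]; return k
def big(m):
    c=max(cv2.findContours(m,0,1)[0],key=cv2.contourArea); return cv2.convexHull(c)
def quad(hull):
    for e in np.arange(1,15,.25):
        q=cv2.approxPolyDP(hull,e,True)
        if len(q)<=4: return q[:,0].astype(float)
E
python3 - <<'E'
from m import *
hs=lambda f,u,v:cv2.cvtColor(f['color'],cv2.COLOR_RGB2HSV)[v,u].tolist()
for n,f,pts in [('S',S,[(242,355),(340,250),(375,250),(352,247),(330,275),(345,285),(352,185),(340,180),(360,192),(353,155),(270,350)]),('D',D,[(360,360),(335,245),(362,260),(346,246),(346,272),(271,205),(265,217),(280,217),(269,190),(330,300)])]:
    print(n,[(p,hs(f,*p)) for p in pts])
a=cv2.resize(S['color'][130:310,290:410],None,fx=3.3,fy=3.3,interpolation=cv2.INTER_CUBIC)
b=cv2.resize(D['color'][160:300,225:385],None,fx=2.5,fy=2.5,interpolation=cv2.INTER_CUBIC)
o=np.zeros((594,800,3),np.uint8);o[:a.shape[0],:a.shape[1]]=a[:594];o[:b.shape[0],400:400+b.shape[1]]=b[:,:400]
cv2.imwrite('pics/crop1.png',o[:,:,::-1])
E
```

```text
S [((242, 355), [16, 145, 141]), ((340, 250), [15, 126, 99]), ((375, 250), [19, 131, 195]), ((352, 247), [13, 127, 76]), ((330, 275), [16, 64, 88]), ((345, 285), [18, 87, 85]), ((352, 185), [18, 141, 128]), ((340, 180), [17, 130, 149]), ((360, 192), [17, 115, 95]), ((353, 155), [15, 161, 106]), ((270, 350), [16, 143, 150])]
D [((360, 360), [14, 181, 142]), ((335, 245), [18, 151, 189]), ((362, 260), [17, 149, 197]), ((346, 246), [8, 191, 56]), ((346, 272), [16, 116, 46]), ((271, 205), [18, 221, 136]), ((265, 217), [14, 163, 139]), ((280, 217), [15, 164, 118]), ((269, 190), [12, 196, 103]), ((330, 300), [14, 34, 175])]
```

View pics/crop1.png

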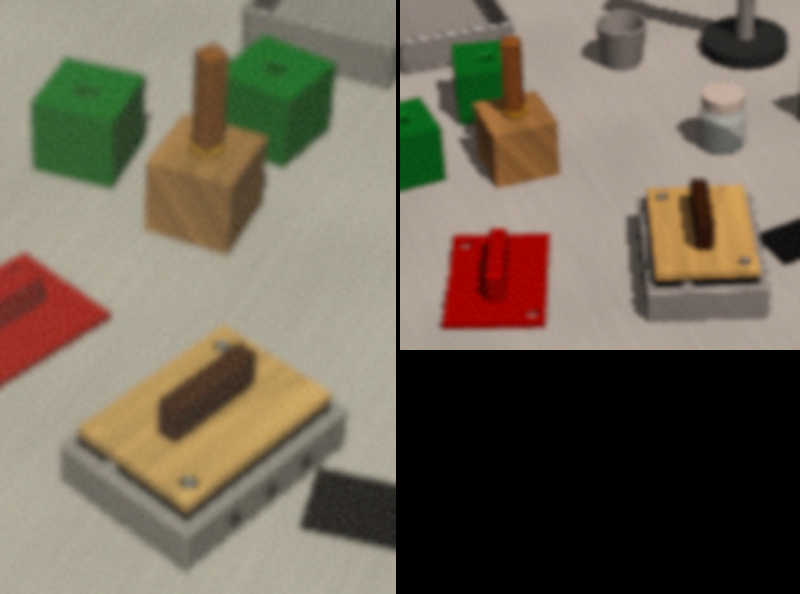

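The crop shows the plywood cover with its dark grip bar and two pins. The bar runs along the cover's long axis. The stand block's top, the collar and the handle are also clear.

```bash
python3 - <<'E'
from m import *
def match(qs,qd,z):
    ps=[];
    for q in qs:
        g=onz(S,*q,z)
        j=min(range(len(qd)),key=lambda j:np.linalg.norm(onz(D,*qd[j],z)-g))
        p,r=tri([(S,*q),(D,*qd[j])]); ps.append(p); print('  ',p.round(1),np.round(r,1),onz(D,*qd[j],z)[:2].round(1))
    return np.array(ps)
for name,bs,bd,lo,hi,z in [('cover',(305,225,400,295),(315,225,375,285),(10,105,140),(26,255,255),58),('mat',(180,300,300,405),(305,315,410,400),(8,90,95),(22,255,255),4)]:
    a=big(mask(S,bs,lo,hi));b=big(mask(D,bd,lo,hi)); qs,qd=quad(a),quad(b); print(name,qs.tolist(),qd.tolist())
    ps=match(qs,qd,z); c=ps.mean(0); print(' centre',c.round(1),'sides',[np.linalg.norm(ps[i]-ps[i-1]).round(1) for i in range(4)],'dir',[np.degrees(np.arctan2(*(ps[i]-ps[i-1])[1::-1])).round(1) for i in range(4)])
# stand: crop pixel corners of block top, pick handle top
s=lambda u,v:(290+u/3.3,130+v/3.3); d=lambda u,v:(225+(u-400)/2.5,160+v/2.5)
for n,a,b in [('standL',s(147,172),d(474,103)),('standFront',s(236,197),d(488,128)),('standR',s(267,138),d(556,118)),('handle top',s(211,51),d(511,42)),('collar',s(208,148),d(513,112)),('bar end far',s(245,352),d(699,186)),('bar end near',s(168,405),d(705,212)),('pinA',s(222,346),d(662,197)),('pinB',s(189,481),d(744,260))]:
    p,r=tri([(S,*a),(D,*b)]); print(n,p.round(1),np.round(r,1))
E
```

```text
cover [[357.0, 229.0], [389.0, 250.0], [345.0, 283.0], [315.0, 259.0]] [[361.0, 234.0], [368.0, 269.0], [328.0, 270.0], [324.0, 236.0]]
   [521.8 109.7  57.7] [0.8 0.8] [521.8 110.7]
   [623.2  77.8  57.5] [2.8 2.8] [623.5  81.7]
   [574.2 -74.3  57.7] [0.6 0.6] [574.1 -73.8]
   [475.7 -36.4  55.9] [0.5 0.5] [474.7 -39.6]
 centre [548.7  19.2  57.2] sides [np.float64(153.2), np.float64(106.3), np.float64(159.8), np.float64(105.5)] dir [np.float64(72.5), np.float64(-17.5), np.float64(-107.9), np.float64(158.9)]
mat [[238.0, 312.0], [289.0, 332.0], [246.0, 399.0], [191.0, 374.0]] [[367.0, 326.0], [403.0, 380.0], [348.0, 398.0], [316.0, 341.0]]
   [ 371.8 -224.8    5. ] [1.4 1.4] [ 372. -222.]
   [ 506.4 -221.7    5.8] [1. 1.] [ 507.3 -218.7]
   [ 510.5 -404.6    1.7] [0.1 0.1] [ 509.3 -406.3]
   [ 376.  -408.3    2.5] [0.5 0.5] [ 375.4 -408.9]
 centre [ 441.2 -314.9    3.7] sides [np.float64(183.6), np.float64(134.7), np.float64(183.0), np.float64(134.5)] dir [np.float64(91.3), np.float64(1.3), np.float64(-88.7), np.float64(-178.4)]
standL [378.3 273.1  83.9] [27.6 27.6]
standFront [417.8 385.7 -17.1] [19.3 19.3]
standR [472.1 308.   71.6] [18.4 18.4]
handle top [423.1 295.6 173.6] [0.3 0.3]
collar [422.4 301.3  73.3] [1.4 1.4]
bar end far [562.4  59.1  87.2] [0.9 0.9]
bar end near [538.4 -22.7 103.8] [7. 7.]
pinA [531.6  89.6  58.2] [1.1 1.1]
pinB [569.3 -51.3  58.6] [1.2 1.2]
```

Request:
move_arm([
  {"tz": -1.1, "wz": 0.125},
  {"tz": -1.1, "wz": 0.125},
  {"tz": -1.1, "wz": 0.125},
  {"tz": -1.1, "wz": 0.125},
  {"tz": -1.1, "wz": 0.125},
  {"tz": -1.1, "wz": 0.125},
  {"tz": -1.1, "wz": 0.125},
  {"tx": -3.3, "ty": 1.6},
  {"tx": -3.3, "ty": 1.6},
  {"tx": -3.3, "ty": 1.6},
  {"tx": -3.3, "ty": 1.6},
  {"tx": -3.3, "ty": 1.6},
])

```text
schema error: expected keys tx, ty, tz, wx, wy, wz
```

Request:
move_arm([
  {"tx": -3.3, "ty": 1.6},
  {"tx": -3.3, "ty": 1.6},
  {"tx": -3.3, "ty": 1.6},
  {},
  {},
  {},
])

```text
schema error: expected keys tx, ty, tz, wx, wy, wz
```

```bash
python3 - <<'E'
from h import *
f=grab('wrist','w1'); print(proj(f,[423,300,75]),proj(f,[423,300,175])); s=env.state(); print(s['ee_pos'],s['ee_rot'],s['qpos'])
E
```

```text
(np.float64(191.20581655669196), np.float64(483.25305465430984)) (np.float64(149.5977026624586), np.float64(595.142765210468))
[206.1013478  536.50011373 213.468189  ] [-1.79944726e+02 -5.47556417e-04  1.58984895e+02] [ 6.78390594e+01  1.83356200e+01  8.96787670e+01 -5.86459085e-04
  7.20408871e+01 -1.14565526e+00]
```

View pics/w1.png

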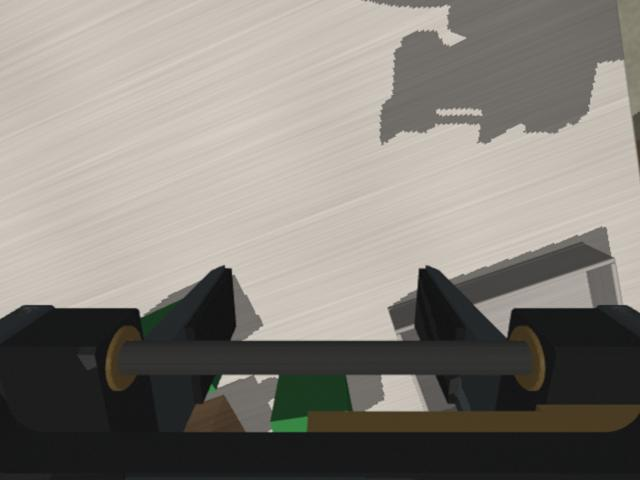

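The wrist picture shows the fingertips at (228,268) and (425,268), so objects have to sit in the upper half of the image to be seen. The move call also needs all six keys in each row.

Request:
move_arm([
  {"tx": 0, "ty": 0, "tz": -1.1, "wx": 0, "wy": 0, "wz": 0.125},
  {"tx": 0, "ty": 0, "tz": -1.1, "wx": 0, "wy": 0, "wz": 0.125},
  {"tx": 0, "ty": 0, "tz": -1.1, "wx": 0, "wy": 0, "wz": 0.125},
  {"tx": 0, "ty": 0, "tz": -1.1, "wx": 0, "wy": 0, "wz": 0.125},
  {"tx": 0, "ty": 0, "tz": -1.1, "wx": 0, "wy": 0, "wz": 0.125},
  {"tx": 0, "ty": 0, "tz": -1.1, "wx": 0, "wy": 0, "wz": 0.125},
  {"tx": 0, "ty": 0, "tz": -1.1, "wx": 0, "wy": 0, "wz": 0.125},
  {"tx": -3.7, "ty": 1.3, "tz": 0, "wx": 0, "wy": 0, "wz": 0},
  {"tx": -3.7, "ty": 1.3, "tz": 0, "wx": 0, "wy": 0, "wz": 0},
  {"tx": -3.7, "ty": 1.3, "tz": 0, "wx": 0, "wy": 0, "wz": 0},
  {"tx": -3.7, "ty": 1.3, "tz": 0, "wx": 0, "wy": 0, "wz": 0},
  {"tx": -3.7, "ty": 1.3, "tz": 0, "wx": 0, "wy": 0, "wz": 0},
])

```text
time_s: 1.2
ee_pos: [328.1, 381.1, 290.9]
ee_rot: [-180.0, 0.0, 108.9]
force: [0.7, 0.2, 0.8]
gripper_width: 90.9
gripper_force: 0.0
```

Request:
move_arm([
  {"tx": -3.7, "ty": 1.3, "tz": 0, "wx": 0, "wy": 0, "wz": 0},
  {"tx": -3.7, "ty": 1.3, "tz": 0, "wx": 0, "wy": 0, "wz": 0},
  {"tx": -3.7, "ty": 1.3, "tz": 0, "wx": 0, "wy": 0, "wz": 0},
  {"tx": -3.7, "ty": 1.3, "tz": 0, "wx": 0, "wy": 0, "wz": 0},
  {"tx": -3.7, "ty": 1.3, "tz": 0, "wx": 0, "wy": 0, "wz": 0},
  {"tx": 0, "ty": 0, "tz": 0, "wx": 0, "wy": 0, "wz": 0},
  {"tx": 0, "ty": 0, "tz": 0, "wx": 0, "wy": 0, "wz": 0},
])

```text
time_s: 1.78
ee_pos: [449.6, 227.1, 290.6]
ee_rot: [-180.0, -0.0, 108.6]
force: [0.0, 0.1, 0.3]
gripper_width: 91.2
gripper_force: 0.0
```

```bash
python3 - <<'E'
from h import *
f=grab('wrist','w1'); print(proj(f,[423,300,75]),proj(f,[423,300,175])); s=env.state(); print(s['ee_pos'],s['ee_rot'],s['qpos'])
E
```

```text
(np.float64(322.4072200276142), np.float64(130.7260589283489)) (np.float64(321.50378067101934), np.float64(133.5192902048296))
[448.8031351  228.24502534 290.69741681] [-1.79956356e+02 -4.04167344e-02  1.08742075e+02] [2.56172634e+01 9.47420843e+00 9.05878560e+01 4.60535701e-02
 7.99764310e+01 6.86714175e+00]
```

View pics/w1.png

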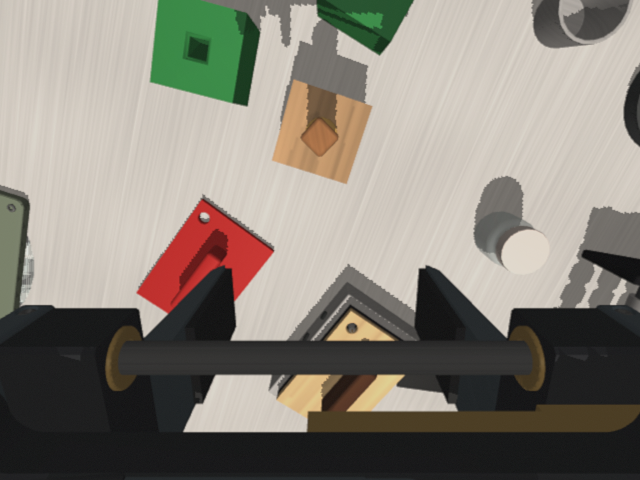

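The wrist view shows the stand top with corners at (293,79), (371,105), (347,184) and (272,159). The handle top is a diamond centred at (320,136), turned relative to the block, and the cover is at (340,360).

```bash
python3 - <<'E'
from m import *
f=load('w1')
def rep(n,q,z):
    P=np.array([onz(f,*p,z)[:2] for p in q]); e=np.roll(P,-1,0)-P
    print(n,q.astype(int).tolist(),'c',P.mean(0).round(1),'sides',np.linalg.norm(e,axis=1).round(1),'ang',(np.degrees(np.arctan2(e[:,1],e[:,0]))%90).round(1))
b=np.array([(293,79),(371,105),(347,184),(272,159)],float)
g=cv2.cvtColor(f['color'],cv2.COLOR_RGB2GRAY)
b=cv2.cornerSubPix(g,b.astype(np.float32).reshape(-1,1,2),(6,6),(-1,-1),(3,50,.01))[:,0]
rep('block',b,75)
for r in [(295,110,345,162)]:
    h=cv2.cvtColor(f['color'],cv2.COLOR_RGB2HSV); print(h[136,320],h[165,320],h[150,300],h[105,320],h[120,320])
q=np.array([(320,115),(339,137),(320,157),(301,137)],np.float32)
q=cv2.cornerSubPix(g,q.reshape(-1,1,2),(5,5),(-1,-1),(3,50,.01))[:,0]
rep('handle',q,175)
for z in (70,75,80): print(z,[np.linalg.norm(np.subtract(onz(f,*b[i],z),onz(f,*b[i-1],z))).round(1) for i in range(4)])
E
```

```text
block [[288, 83], [370, 105], [345, 183], [271, 159]] c [421.1 295.7] sides [81.4 78.9 79.5 73.8] ang [4.5 1.9 0.9 3.3]
[ 13 144 173] [ 15 113 201] [ 15 114 197] [ 15 107 105] [ 13 142 138]
handle [[318, 118], [338, 137], [319, 156], [299, 137]] c [422.2 296.8] sides [19.7 19.9 20.5 19.2] ang [67.3 63.7 65.1 61.1]
70 [np.float64(74.8), np.float64(82.5), np.float64(80.0), np.float64(80.6)]
75 [np.float64(73.8), np.float64(81.4), np.float64(78.9), np.float64(79.5)]
80 [np.float64(72.9), np.float64(80.4), np.float64(77.9), np.float64(78.5)]
```

Request:
move_arm([
  {"tx": 0, "ty": 0, "tz": 0, "wx": 0, "wy": 0, "wz": 0.106},
  {"tx": 0, "ty": 0, "tz": 0, "wx": 0, "wy": 0, "wz": 0.106},
  {"tx": 0, "ty": 0, "tz": 0, "wx": 0, "wy": 0, "wz": 0.106},
  {"tx": 0, "ty": 0, "tz": 0, "wx": 0, "wy": 0, "wz": 0.106},
  {"tx": 0, "ty": 0, "tz": 0, "wx": 0, "wy": 0, "wz": 0.106},
  {"tx": 0, "ty": 0, "tz": 0, "wx": 0, "wy": 0, "wz": 0.106},
  {"tx": -3, "ty": 2, "tz": 0, "wx": 0, "wy": 0, "wz": 0},
  {"tx": -3, "ty": 2, "tz": 0, "wx": 0, "wy": 0, "wz": 0},
  {"tx": -3, "ty": 2, "tz": 0, "wx": 0, "wy": 0, "wz": 0},
  {"tx": -3, "ty": 2, "tz": 0, "wx": 0, "wy": 0, "wz": 0},
  {"tx": -3, "ty": 2, "tz": 0, "wx": 0, "wy": 0, "wz": 0},
  {"tx": -3, "ty": 2, "tz": 0, "wx": 0, "wy": 0, "wz": 0},
])

```text
time_s: 2.83
ee_pos: [508.6, 21.0, 291.1]
ee_rot: [-180.0, -0.0, 72.6]
force: [-0.0, 1.3, -0.4]
gripper_width: 91.4
gripper_force: 0.0
```

Request:
move_arm([
  {"tx": -3, "ty": 2, "tz": 0, "wx": 0, "wy": 0, "wz": 0},
  {"tx": -3, "ty": 2, "tz": 0, "wx": 0, "wy": 0, "wz": 0},
  {"tx": 0, "ty": 0, "tz": 0, "wx": 0, "wy": 0, "wz": 0},
  {"tx": 0, "ty": 0, "tz": 0, "wx": 0, "wy": 0, "wz": 0},
  {"tx": 0, "ty": 0, "tz": 0, "wx": 0, "wy": 0, "wz": 0},
])

```text
time_s: 3.25
ee_pos: [528.5, -46.9, 290.8]
ee_rot: [-179.9, -0.0, 72.5]
force: [0.1, 0.6, -0.1]
gripper_width: 91.3
gripper_force: 0.0
```

```bash
python3 - <<'E'
from m import *
f=grab('wrist','w2'); s=env.state(); print(s['ee_pos'],s['ee_rot'],s['qpos'].round(1))
h=cv2.cvtColor(f['color'],cv2.COLOR_RGB2HSV); k=h[:262]
print('cover px',proj(f,[549,19,58]))
u,v=map(int,proj(f,[549,19,94])); print(h[v-3:v+3,u].tolist())
m=cv2.inRange(k,(10,60,150),(26,255,255)); c=big(m); q=quad(c)
P=np.array([onz(f,*p,58)[:2] for p in q]); e=np.roll(P,-1,0)-P
print(q.tolist(),P.mean(0).round(1),np.linalg.norm(e,axis=1).round(1),(np.degrees(np.arctan2(e[:,1],e[:,0]))%90).round(1))
d=cv2.inRange(k,(0,0,0),(30,255,110)); mm=np.zeros_like(d); cv2.fillPoly(mm,[c],255); d&=mm; d=cv2.morphologyEx(d,cv2.MORPH_OPEN,np.ones((5,5)))
c2=max(cv2.findContours(d,0,1)[0],key=cv2.contourArea);r=cv2.boxPoints(cv2.minAreaRect(c2));print('bar',r.astype(int).tolist(),[onz(f,*p,94)[:2].round(1).tolist() for p in r])
E
```

```text
[528.43947955 -46.66544752 290.91716377] [-1.79964362e+02 -4.10377595e-02  7.25384935e+01] [-6.3 12.  87.3  0.  80.7 11.1]
cover px (np.float64(324.9132905889968), np.float64(139.22562645994307))
[[10, 139, 90], [10, 136, 90], [10, 139, 90], [11, 136, 90], [10, 135, 91], [10, 137, 91]]Traceback (most recent call last):
  File "<stdin>", line 7, in <module>
TypeError: 'NoneType' object is not iterable
```

View pics/w2.png

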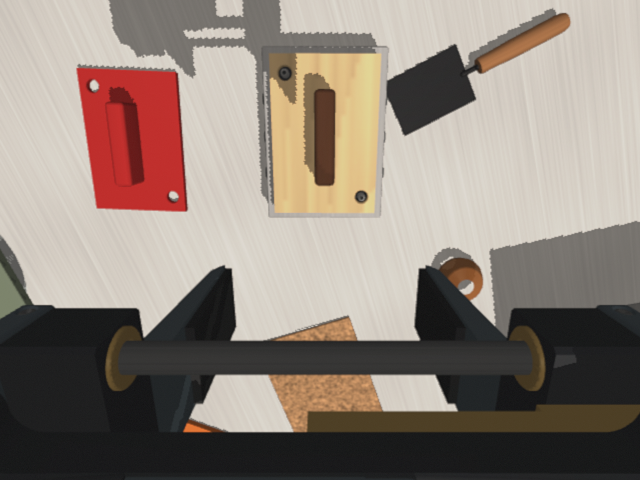

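The picture shows the cover nearly axis-aligned, with the bar at x 314–334 and y 90–185 and the pins at (285,73) and (361,197).

```bash
python3 - <<'E'
from m import *
f=load('w2'); A=onz(f,285,73,64);B=onz(f,361,197,64); d=A-B
print('pins',A.round(1),B.round(1),np.linalg.norm(d).round(1),'mid',((A+B)/2).round(1),'yaw',np.degrees(np.arctan2(d[1],d[0]))-np.degrees(np.arctan2(124,-80)))
# two-view heights: pins with scene view
s=lambda u,v:(290+u/3.3,130+v/3.3)
for n,a,b in [('pinA',(285,73),s(222,346)),('pinB',(361,197),s(189,481))]: print(n,tri([(f,*a),(S,*b)]))
h=cv2.cvtColor(f['color'],cv2.COLOR_RGB2HSV); m=cv2.inRange(h[80:200,300:345],(0,100,0),(13,255,120))
c2=max(cv2.findContours(m,0,1)[0],key=cv2.contourArea);rc=cv2.minAreaRect(c2);r=cv2.boxPoints(rc)+[300,80]
P=np.array([onz(f,*p,94)[:2] for p in r]);e=np.roll(P,-1,0)-P;print('bar',r.round().tolist(),P.mean(0).round(1),np.linalg.norm(e,axis=1).round(1),np.degrees(np.arctan2(e[:,1],e[:,0])).round(1))
E
```

```text
pins [530.7  90.5  64. ] [567.9 -49.4  64. ] 144.8 mid [549.3  20.5  64. ] yaw -17.936690012158948
pinA (array([530.39933967,  91.91116216,  54.35930505]), [np.float64(0.24390972952439824), np.float64(0.24390972952442316)])
pinB (array([568.58955199, -50.91684846,  56.3201211 ]), [np.float64(0.40570990631513676), np.float64(0.40570990631521503)])
bar [[315.0, 89.0], [334.0, 89.0], [334.0, 184.0], [315.0, 184.0]] [549.4  21.4] [17.3 86.7 18.6 86.7] [ -17.5 -107.1  162.5   72.1]
```

Request:
move_arm([
  {"tx": 2.35, "ty": 0, "tz": 0, "wx": 0, "wy": 0, "wz": 0},
  {"tx": 2.35, "ty": 0, "tz": 0, "wx": 0, "wy": 0, "wz": 0},
  {"tx": 2.35, "ty": 0, "tz": 0, "wx": 0, "wy": 0, "wz": 0},
  {"tx": 0, "ty": 0, "tz": 3.9, "wx": 0, "wy": 0, "wz": 0},
  {"tx": 0, "ty": 0, "tz": 3.9, "wx": 0, "wy": 0, "wz": 0},
  {"tx": 0, "ty": 0, "tz": 3.9, "wx": 0, "wy": 0, "wz": 0},
  {"tx": 0, "ty": 0, "tz": 3.9, "wx": 0, "wy": 0, "wz": 0},
  {"tx": 0, "ty": 0, "tz": 2.3, "wx": 0, "wy": 0, "wz": 0},
  {"tx": 0, "ty": 0, "tz": 2.3, "wx": 0, "wy": 0, "wz": 0},
  {"tx": 0, "ty": 0, "tz": 2.2, "wx": 0, "wy": 0, "wz": 0},
  {"tx": 0, "ty": 0, "tz": 0, "wx": 0, "wy": 0, "wz": 0},
  {"tx": 0, "ty": 0, "tz": 0, "wx": 0, "wy": 0, "wz": 0},
])

```text
time_s: 4.3
ee_pos: [549.2, 20.2, 66.6]
ee_rot: [-179.9, 0.0, 72.5]
force: [0.4, 0.2, 0.2]
gripper_width: 91.4
gripper_force: 0.0
```

Request:
move_arm([
  {"tx": 0, "ty": 0, "tz": 0, "wx": 0, "wy": 0, "wz": 0},
  {"tx": 0, "ty": 0, "tz": 0, "wx": 0, "wy": 0, "wz": 0},
  {"tx": 0, "ty": 0, "tz": 0, "wx": 0, "wy": 0, "wz": 0},
  {"tx": 0, "ty": 0, "tz": 0, "wx": 0, "wy": 0, "wz": 0},
  {"tx": 0, "ty": 0, "tz": 0, "wx": 0, "wy": 0, "wz": 0},
  {"tx": 0, "ty": 0, "tz": 0, "wx": 0, "wy": 0, "wz": 0},
  {"tx": 0, "ty": 0, "tz": 0, "wx": 0, "wy": 0, "wz": 0},
  {"tx": 0, "ty": 0, "tz": 0, "wx": 0, "wy": 0, "wz": 0},
  {"tx": 0, "ty": 0, "tz": 0, "wx": 0, "wy": 0, "wz": 0},
  {"tx": 0, "ty": 0, "tz": 0, "wx": 0, "wy": 0, "wz": 0},
], gripper=0.5, force=35)

```text
time_s: 5.13
ee_pos: [550.1, 18.7, 66.9]
ee_rot: [-180.0, -0.0, 72.4]
force: [1.0, 0.1, 0.3]
gripper_width: 27.6
gripper_force: 0.0
```

Request:
move_arm([
  {"tx": 0, "ty": 0, "tz": 0, "wx": 0, "wy": 0, "wz": 0},
  {"tx": 0, "ty": 0, "tz": 0, "wx": 0, "wy": 0, "wz": 0},
  {"tx": 0, "ty": 0, "tz": 0, "wx": 0, "wy": 0, "wz": 0},
  {"tx": 0, "ty": 0, "tz": 0, "wx": 0, "wy": 0, "wz": 0},
  {"tx": 0, "ty": 0, "tz": -1.0, "wx": 0, "wy": 0, "wz": 0},
  {"tx": 0, "ty": 0, "tz": -1.0, "wx": 0, "wy": 0, "wz": 0},
  {"tx": 0, "ty": 0, "tz": -1.0, "wx": 0, "wy": 0, "wz": 0},
  {"tx": 0, "ty": 0, "tz": -1.0, "wx": 0, "wy": 0, "wz": 0},
  {"tx": 0, "ty": 0, "tz": -2.0, "wx": 0, "wy": 0, "wz": 0},
  {"tx": 0, "ty": 0, "tz": -2.0, "wx": 0, "wy": 0, "wz": 0},
  {"tx": 0, "ty": 0, "tz": -2.0, "wx": 0, "wy": 0, "wz": 0},
  {"tx": 0, "ty": 0, "tz": 0, "wx": 0, "wy": 0, "wz": 0},
])

```text
time_s: 6.13
ee_pos: [553.1, 18.7, 172.0]
ee_rot: [179.5, -0.2, 72.4]
force: [1.5, 0.5, -3.6]
gripper_width: 19.8
gripper_force: 35.0
```

Request:
move_arm([
  {"tx": 0, "ty": 0, "tz": 0, "wx": 0, "wy": 0, "wz": -0.11},
  {"tx": 0, "ty": 0, "tz": 0, "wx": 0, "wy": 0, "wz": -0.11},
  {"tx": 0, "ty": 0, "tz": 0, "wx": 0, "wy": 0, "wz": -0.11},
  {"tx": -3.3, "ty": -1.2, "tz": 0, "wx": 0, "wy": 0, "wz": 0},
  {"tx": -3.3, "ty": -1.2, "tz": 0, "wx": 0, "wy": 0, "wz": 0},
  {"tx": -3.3, "ty": -1.2, "tz": 0, "wx": 0, "wy": 0, "wz": 0},
  {"tx": -3.3, "ty": -1.2, "tz": 0, "wx": 0, "wy": 0, "wz": 0},
  {"tx": -3.3, "ty": -1.2, "tz": 0, "wx": 0, "wy": 0, "wz": 0},
  {"tx": -3.3, "ty": -1.2, "tz": 0, "wx": 0, "wy": 0, "wz": 0},
  {"tx": -3.3, "ty": -1.2, "tz": 0, "wx": 0, "wy": 0, "wz": 0},
  {"tx": -3.3, "ty": -1.2, "tz": 0, "wx": 0, "wy": 0, "wz": 0},
  {"tx": -3.3, "ty": -1.2, "tz": 0, "wx": 0, "wy": 0, "wz": 0},
])

```text
time_s: 7.13
ee_pos: [447.7, -282.0, 166.4]
ee_rot: [-180.0, -0.0, 91.3]
force: [0.2, -0.6, -4.2]
gripper_width: 19.4
gripper_force: 35.0
```

Request:
move_arm([
  {"tx": -3.3, "ty": -1.2, "tz": 0, "wx": 0, "wy": 0, "wz": 0},
  {"tx": 0, "ty": 0, "tz": 0, "wx": 0, "wy": 0, "wz": 0},
  {"tx": 0, "ty": 0, "tz": 2.5, "wx": 0, "wy": 0, "wz": 0},
  {"tx": 0, "ty": 0, "tz": 2.5, "wx": 0, "wy": 0, "wz": 0},
  {"tx": 0, "ty": 0, "tz": 2.5, "wx": 0, "wy": 0, "wz": 0},
  {"tx": 0, "ty": 0, "tz": 2.5, "wx": 0, "wy": 0, "wz": 0},
  {"tx": 0, "ty": 0, "tz": 0, "wx": 0, "wy": 0, "wz": 0},
  {"tx": 0, "ty": 0, "tz": 0, "wx": 0, "wy": 0, "wz": 0},
  {"tx": 0, "ty": 0, "tz": 0, "wx": 0, "wy": 0, "wz": 0},
])

```text
time_s: 7.88
ee_pos: [438.6, -314.5, 67.9]
ee_rot: [179.9, 0.1, 91.3]
force: [0.5, 0.9, -3.6]
gripper_width: 19.8
gripper_force: 35.0
```

```bash
python3 - <<'E'
from h import *
S=grab('scene','s2');D=grab('side','d2'); s=env.state(); print(s['ee_pos'],s['ee_rot'],s['force'])
o=np.hstack([cv2.resize(S['color'][260:430,150:330],None,fx=2.2,fy=2.2),cv2.resize(D['color'][260:430,270:450],None,fx=2.2,fy=2.2)]);cv2.imwrite('pics/c2.png',o[:,:,::-1])
E
```

```text
[ 438.91904874 -314.75312781   68.66321933] [1.79831184e+02 1.27719614e-01 9.13246393e+01] [-0.3727306  -0.15897345 -2.41354133]
```

View pics/c2.png

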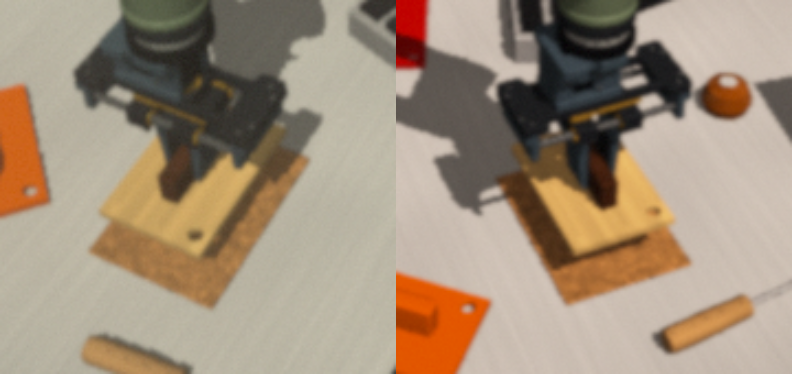

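The views show the plate held level, about 47 mm above the mat and centred over it.

Request:
move_arm([
  {"tx": 0, "ty": 0, "tz": 1.0, "wx": 0, "wy": 0, "wz": 0},
  {"tx": 0, "ty": 0, "tz": 1.0, "wx": 0, "wy": 0, "wz": 0},
  {"tx": 0, "ty": 0, "tz": 1.0, "wx": 0, "wy": 0, "wz": 0},
  {"tx": 0, "ty": 0, "tz": 1.0, "wx": 0, "wy": 0, "wz": 0},
  {"tx": 0, "ty": 0, "tz": 0.3, "wx": 0, "wy": 0, "wz": 0},
  {"tx": 0, "ty": 0, "tz": 0.2, "wx": 0, "wy": 0, "wz": 0},
  {"tx": 0, "ty": 0, "tz": 0.1, "wx": 0, "wy": 0, "wz": 0},
  {"tx": 0, "ty": 0, "tz": 0, "wx": 0, "wy": 0, "wz": 0},
  {"tx": 0, "ty": 0, "tz": 0, "wx": 0, "wy": 0, "wz": 0},
])

```text
time_s: 8.73
ee_pos: [438.2, -314.3, 21.1]
ee_rot: [179.9, 0.0, 91.3]
force: [0.1, 0.8, -4.2]
gripper_width: 19.9
gripper_force: 35.0
```

Request:
move_arm([
  {"tx": 0, "ty": 0, "tz": 0.1, "wx": 0, "wy": 0, "wz": 0},
  {"tx": 0, "ty": 0, "tz": 0.1, "wx": 0, "wy": 0, "wz": 0},
  {"tx": 0, "ty": 0, "tz": 0, "wx": 0, "wy": 0, "wz": 0},
])

```text
time_s: 8.98
ee_pos: [438.3, -314.4, 20.8]
ee_rot: [179.9, 0.1, 91.3]
force: [-2.0, 1.3, 8.5]
gripper_width: 20.0
gripper_force: 35.0
```

Request:
move_arm([
  {"tx": 0, "ty": 0, "tz": 0, "wx": 0, "wy": 0, "wz": 0},
  {"tx": 0, "ty": 0, "tz": 0, "wx": 0, "wy": 0, "wz": 0},
  {"tx": 0, "ty": 0, "tz": 0, "wx": 0, "wy": 0, "wz": 0},
  {"tx": 0, "ty": 0, "tz": 0, "wx": 0, "wy": 0, "wz": 0},
  {"tx": 0, "ty": 0, "tz": 0, "wx": 0, "wy": 0, "wz": 0},
  {"tx": 0, "ty": 0, "tz": -1.5, "wx": 0, "wy": 0, "wz": 0},
  {"tx": 0, "ty": 0, "tz": -3, "wx": 0, "wy": 0, "wz": 0},
  {"tx": 0, "ty": 0, "tz": -4, "wx": 0, "wy": 0, "wz": 0},
  {"tx": 0, "ty": 0, "tz": -4, "wx": 0, "wy": 0, "wz": 0},
  {"tx": 0, "ty": 0, "tz": -4, "wx": 0, "wy": 0, "wz": 0},
  {"tx": 0, "ty": 0, "tz": -4, "wx": 0, "wy": 0, "wz": 0},
  {"tx": 0, "ty": 0, "tz": -4, "wx": 0, "wy": 0, "wz": 0},
], gripper=6)

```text
time_s: 9.98
ee_pos: [437.3, -313.7, 265.9]
ee_rot: [180.0, 0.0, 91.3]
force: [1.3, -0.2, -0.2]
gripper_width: 60.4
gripper_force: 0.0
```

```bash
python3 - <<'E'
from m import *
S=grab('scene','s3');D=grab('side','d3'); s=env.state(); print(s['ee_pos'],s['ee_rot'],s['force'])
qs=quad(big(mask(S,(180,300,300,405),(10,80,165),(28,255,255))));qd=quad(big(mask(D,(305,315,410,400),(10,80,165),(28,255,255))))
print(qs.tolist(),qd.tolist(),[onz(S,*p,12)[:2].round().tolist() for p in qs],[onz(D,*p,12)[:2].round().tolist() for p in qd])
for q in qs:
    j=min(range(len(qd)),key=lambda j:np.linalg.norm(onz(D,*qd[j],12)-onz(S,*q,12))); print(tri([(S,*q),(D,*qd[j])])[0].round(1))
# seam in views
o=np.hstack([cv2.resize(S['color'][220:300,300:400],None,fx=4,fy=4,interpolation=2),cv2.resize(D['color'][220:300,300:400],None,fx=4,fy=4,interpolation=2)]);cv2.imwrite('pics/c3.png',o[:,:,::-1])
E
```

```text
[ 440.57678925 -316.10132567  271.22814902] [179.3267895    0.51694241  91.3148123 ] [ 0.39157027 -0.60743389 -0.51932462]
[[238.0, 312.0], [283.0, 329.0], [244.0, 399.0], [195.0, 368.0]] [[367.0, 326.0], [403.0, 380.0], [348.0, 398.0], [316.0, 340.0]] [[376.0, -231.0], [493.0, -226.0], [511.0, -411.0], [380.0, -397.0]] [[503.0, -226.0], [505.0, -412.0], [373.0, -415.0], [370.0, -226.0]]
[ 372.3 -225.     7.1]
[ 498.6 -234.    22.1]
[ 508.5 -408.1    5.8]
[ 376.5 -398.    -0.6]
```

Request:
move_arm([
  {"tx": 0, "ty": 0, "tz": 0, "wx": 0, "wy": 0, "wz": 0.11},
  {"tx": 0, "ty": 0, "tz": 0, "wx": 0, "wy": 0, "wz": 0.11},
  {"tx": 0, "ty": 0, "tz": 0, "wx": 0, "wy": 0, "wz": 0.11},
  {"tx": 3.5, "ty": 0, "tz": 0, "wx": 0, "wy": 0, "wz": 0},
  {"tx": 3.5, "ty": 0, "tz": 0, "wx": 0, "wy": 0, "wz": 0},
  {"tx": 3.5, "ty": 0, "tz": 0, "wx": 0, "wy": 0, "wz": 0},
  {"tx": 3.5, "ty": 0, "tz": 0, "wx": 0, "wy": 0, "wz": 0},
  {"tx": 3.5, "ty": 0, "tz": 0, "wx": 0, "wy": 0, "wz": 0},
  {"tx": 3.5, "ty": 0, "tz": 0, "wx": 0, "wy": 0, "wz": 0},
  {"tx": 3.5, "ty": 0, "tz": 0, "wx": 0, "wy": 0, "wz": 0},
  {"tx": 3.5, "ty": 0.4, "tz": 0, "wx": 0, "wy": 0, "wz": 0},
  {"tx": 0, "ty": 0, "tz": 0, "wx": 0, "wy": 0, "wz": 0},
])

```text
time_s: 11.08
ee_pos: [527.7, -43.2, 262.9]
ee_rot: [-180.0, -0.2, 72.7]
force: [0.8, 0.7, 0.2]
gripper_width: 59.9
gripper_force: 0.0
```

Request:
move_arm([
  {"tx": 0, "ty": 0, "tz": 0, "wx": 0, "wy": 0, "wz": 0},
  {"tx": 0, "ty": 0, "tz": 0, "wx": 0, "wy": 0, "wz": 0},
  {"tx": 0, "ty": 0, "tz": 0, "wx": 0, "wy": 0, "wz": 0},
  {"tx": 0, "ty": 0, "tz": 0, "wx": 0, "wy": 0, "wz": 0},
])

```text
time_s: 11.42
ee_pos: [525.7, -49.5, 263.8]
ee_rot: [-180.0, 0.0, 72.3]
force: [-0.5, 0.4, 0.5]
gripper_width: 59.8
gripper_force: 0.0
```

```bash
python3 - <<'E'
from h import *
W=grab('wrist','w3');S=grab('scene','s4'); s=env.state(); print(s['ee_pos'],s['ee_rot'])
a=cv2.resize(W['color'][30:255,225:425],None,fx=2.5,fy=2.5,interpolation=2)
b=cv2.resize(S['color'][290:410,175:305],None,fx=2.25,fy=2.25,interpolation=2)
o=np.zeros((600,800,3),np.uint8);o[:a.shape[0],:500]=a;o[:b.shape[0],505:505+b.shape[1]]=b;cv2.imwrite('pics/c4.png',o[:,:,::-1])
E
```

```text
[525.81881541 -49.3732714  263.94918659] [-1.79999876e+02  3.99489155e-03  7.23051027e+01]
```

View pics/c4.png

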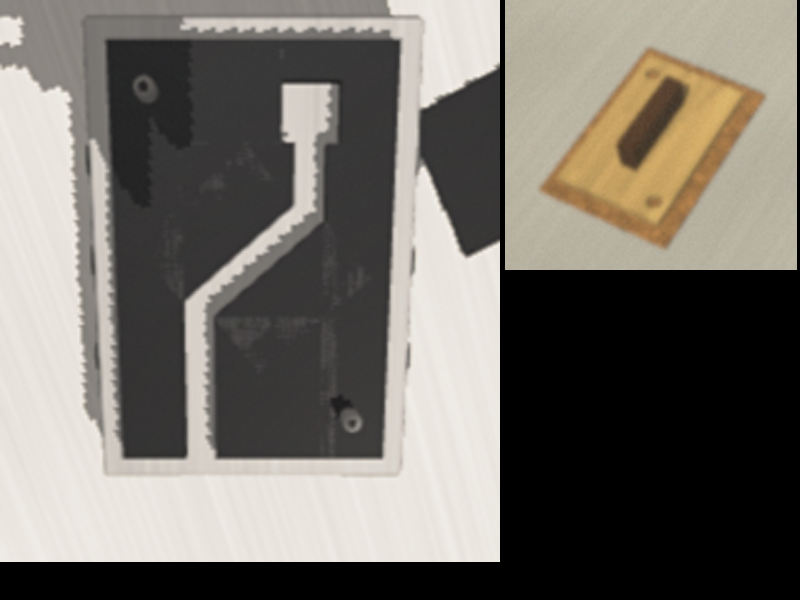

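The picture shows the cover lying flat and centred on the mat. The seam is clear: pocket centre at crop (310,113), bends at (308,214) and (200,309), open end at (201,458). Crop scale is 2.5 with offset (225,30).

```bash
python3 - <<'E'
from h import *
f=load('w3'); c=lambda x,y:onz(f,225+x/2.5,30+y/2.5,50)[:2]
g=[(106,40),(400,40),(383,458),(122,458)]
px=np.array([(225+x/2.5,30+y/2.5) for x,y in g],np.float32); gray=cv2.cvtColor(f['color'],cv2.COLOR_RGB2GRAY)
P=np.array([c(*p) for p in g]); M=P.mean(0); ly=P[:2].mean(0)-P[2:].mean(0); lx=P[1:3].mean(0)-P[[0,3]].mean(0)
print('centre',M.round(1),'len',np.linalg.norm(ly).round(1),np.linalg.norm(lx).round(1),'yaw',np.degrees(np.arctan2(ly[1],ly[0]))-90,np.degrees(np.arctan2(lx[1],lx[0])))
for n,x,y in [('pinA',145,88),('pinB',350,420)]: print(n,onz(f,225+x/2.5,30+y/2.5,64)[:2].round(1))
a=np.radians(-17.8);R=np.array([[np.cos(a),-np.sin(a)],[np.sin(a),np.cos(a)]])
for n,e in [('s0',[(282,83),(338,83),(338,143),(282,143)]),('s1',[(294,207),(323,222)]),('s3',[(185,300),(214,318)]),('end',[(187,458),(214,458)]),('lastmid',[(186,380),(214,380)])]:
    p=np.mean([c(*q) for q in e],0); print(n,p.round(1),'local',(R.T@(p-M)).round(1))
E
```

```text
centre [549.1  20.4] len 158.4 109.1 yaw -17.69089246663944 -17.676520137896613
pinA [530.5  90.4]
pinB [567.8 -48.9]
s0 [586.1  65.5] local [21.4 54.3]
s1 [575.2  30.9] local [21.6 17.9]
s3 [523.3   9.7] local [-21.2 -18.1]
end [504.2 -48.4] local [-21.7 -79.2]
lastmid [514.4 -17.3] local [-21.4 -46.5]
```

Request:
move_arm([
  {"tx": 0, "ty": 0, "tz": 0, "wx": 0, "wy": 0, "wz": 0.0725},
  {"tx": 0, "ty": 0, "tz": 0, "wx": 0, "wy": 0, "wz": 0.0725},
  {"tx": 2.65, "ty": -2.45, "tz": 0, "wx": 0, "wy": 0, "wz": 0},
  {"tx": 2.65, "ty": -2.45, "tz": 0, "wx": 0, "wy": 0, "wz": 0},
  {"tx": 2.65, "ty": -2.45, "tz": 0, "wx": 0, "wy": 0, "wz": 0},
  {"tx": 2.65, "ty": -2.45, "tz": 0, "wx": 0, "wy": 0, "wz": 0},
  {"tx": 2.65, "ty": -2.45, "tz": 0, "wx": 0, "wy": 0, "wz": 0},
  {"tx": 2.65, "ty": -2.45, "tz": 0, "wx": 0, "wy": 0, "wz": 0},
  {"tx": 2.65, "ty": -2.45, "tz": 0, "wx": 0, "wy": 0, "wz": 0},
  {"tx": 2.65, "ty": -2.45, "tz": 0, "wx": 0, "wy": 0, "wz": 0},
  {"tx": 2.65, "ty": -2.45, "tz": 0, "wx": 0, "wy": 0, "wz": 0},
  {"tx": 2.65, "ty": -2.45, "tz": 0, "wx": 0, "wy": 0, "wz": 0},
])

```text
time_s: 12.52
ee_pos: [421.0, 298.1, 264.2]
ee_rot: [180.0, -0.0, 64.0]
force: [0.8, 0.1, 0.3]
gripper_width: 59.7
gripper_force: 0.0
```

Request:
move_arm([
  {"tx": 0, "ty": 0, "tz": 0, "wx": 0, "wy": 0, "wz": 0},
  {"tx": 0, "ty": 0, "tz": 0, "wx": 0, "wy": 0, "wz": 0},
  {"tx": 0, "ty": 0, "tz": 0, "wx": 0, "wy": 0, "wz": 0},
  {"tx": 0, "ty": 0, "tz": 0, "wx": 0, "wy": 0, "wz": 0},
  {"tx": 0, "ty": 0, "tz": 0, "wx": 0, "wy": 0, "wz": 0},
])

```text
time_s: 12.93
ee_pos: [422.0, 295.7, 264.1]
ee_rot: [180.0, 0.0, 64.0]
force: [-0.5, 0.4, -0.9]
gripper_width: 60.0
gripper_force: 0.0
```

```bash
python3 - <<'E'
from h import *
s=env.state(); print(s['ee_pos'],s['ee_rot'],s['qpos'].round(1))
E
```

```text
[422.04810507 295.72389652 264.06262645] [1.79985590e+02 2.26189803e-03 6.39714014e+01] [33.7 11.2 92.1 -0.  76.6 59.8]
```

Request:
move_arm([
  {"tx": 0.1, "ty": 0, "tz": 2.5, "wx": 0, "wy": 0, "wz": 0},
  {"tx": 0, "ty": 0, "tz": 2.5, "wx": 0, "wy": 0, "wz": 0},
  {"tx": 0, "ty": 0, "tz": 2.5, "wx": 0, "wy": 0, "wz": 0},
  {"tx": 0, "ty": 0, "tz": 2.5, "wx": 0, "wy": 0, "wz": 0},
  {"tx": 0, "ty": 0, "tz": 2.5, "wx": 0, "wy": 0, "wz": 0},
  {"tx": 0, "ty": 0, "tz": 2, "wx": 0, "wy": 0, "wz": 0},
  {"tx": 0, "ty": 0, "tz": 0.8, "wx": 0, "wy": 0, "wz": 0},
  {"tx": 0, "ty": 0, "tz": 0, "wx": 0, "wy": 0, "wz": 0},
  {"tx": 0, "ty": 0, "tz": 0, "wx": 0, "wy": 0, "wz": 0},
  {"tx": 0, "ty": 0, "tz": 0, "wx": 0, "wy": 0, "wz": 0},
])

```text
time_s: 13.77
ee_pos: [423.1, 298.4, 112.4]
ee_rot: [179.9, -0.2, 64.1]
force: [-0.6, -0.6, 0.7]
gripper_width: 60.2
gripper_force: 0.0
```

Request:
move_arm([
  {"tx": 0, "ty": 0, "tz": 0, "wx": 0, "wy": 0, "wz": 0},
  {"tx": 0, "ty": 0, "tz": 0, "wx": 0, "wy": 0, "wz": 0},
  {"tx": 0, "ty": 0, "tz": 0, "wx": 0, "wy": 0, "wz": 0},
  {"tx": 0, "ty": 0, "tz": 0, "wx": 0, "wy": 0, "wz": 0},
  {"tx": 0, "ty": 0, "tz": 0, "wx": 0, "wy": 0, "wz": 0},
  {"tx": 0, "ty": 0, "tz": 0, "wx": 0, "wy": 0, "wz": 0},
  {"tx": 0, "ty": 0, "tz": 0, "wx": 0, "wy": 0, "wz": 0},
  {"tx": 0, "ty": 0, "tz": 0, "wx": 0, "wy": 0, "wz": 0},
  {"tx": 0, "ty": 0, "tz": 0, "wx": 0, "wy": 0, "wz": 0},
  {"tx": 0, "ty": 0, "tz": 0, "wx": 0, "wy": 0, "wz": 0},
], gripper=1.0, force=35)

```text
time_s: 14.6
ee_pos: [422.0, 298.1, 111.0]
ee_rot: [180.0, -0.0, 64.1]
force: [-0.5, 0.4, 0.7]
gripper_width: 21.8
gripper_force: 35.0
```

```bash
python3 - <<'E'
from h import *
s=env.state(); print(s['ee_pos'],s['ee_rot'],s['force'],s['gripper_width'],s['torque'])
E
```

```text
[421.96114489 298.05597285 111.02934572] [ 1.79998278e+02 -9.57050015e-03  6.41048179e+01] [-0.45729799  0.42010322  0.6532689 ] 21.7645296977101 [-0.11404301  0.09289493  0.00087048]
```

Request:
move_arm([
  {"tx": 0, "ty": 0, "tz": -0.5, "wx": 0, "wy": 0, "wz": 0},
  {"tx": 0, "ty": 0, "tz": -1, "wx": 0, "wy": 0, "wz": 0},
  {"tx": 0, "ty": 0, "tz": -1.5, "wx": 0, "wy": 0, "wz": 0},
  {"tx": 0, "ty": 0, "tz": -1.5, "wx": 0, "wy": 0, "wz": 0},
  {"tx": 0, "ty": 0, "tz": -1.5, "wx": 0, "wy": 0, "wz": 0},
  {"tx": 0, "ty": 0, "tz": -1.5, "wx": 0, "wy": 0, "wz": 0},
  {"tx": 0, "ty": 0, "tz": -1.5, "wx": 0, "wy": 0, "wz": 0},
  {"tx": 0, "ty": 0, "tz": -1, "wx": 0, "wy": 0, "wz": 0},
  {"tx": 0, "ty": 0, "tz": 0, "wx": 0, "wy": 0, "wz": 0},
  {"tx": 0, "ty": 0, "tz": 0, "wx": 0, "wy": 0, "wz": 0},
  {"tx": 0, "ty": 0, "tz": 0, "wx": 0, "wy": 0, "wz": 0},
])

```text
time_s: 15.52
ee_pos: [421.4, 297.7, 210.3]
ee_rot: [-180.0, 0.1, 64.1]
force: [-0.1, 0.4, -2.2]
gripper_width: 21.8
gripper_force: 35.0
```

```bash
python3 - <<'E'
from h import *
S=grab('scene','s5');D=grab('side','d5');s=env.state(); p=s['ee_pos'];print(p,s['ee_rot'],s['force'],s['gripper_width'])
o=[]
for f in (S,D):
    u,v=map(int,proj(f,p+[0,0,-60])); print(u,v, proj(f,p+[0,0,-96])); o.append(cv2.resize(f['color'][v-40:v+40,u-32:u+32],None,fx=6,fy=6,interpolation=2))
cv2.imwrite('pics/c5.png',np.hstack(o)[:,:,::-1])
E
```

```text
[421.37105481 297.63730237 209.94259562] [-1.79935927e+02  1.03198283e-01  6.41011976e+01] [-0.33659827  0.66241736 -1.20733656] 21.81594887141801
353 152 (np.float64(352.78205918312415), np.float64(163.14429158906512))
269 183 (np.float64(269.6698800443168), np.float64(194.20248631151713))
```

View pics/c5.png

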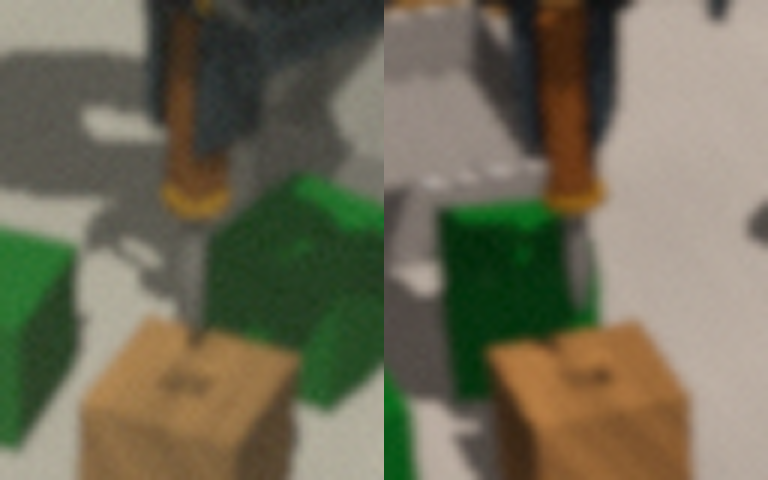

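The views show the pick hanging plumb. Its tip is at about (353,165) in scene and (270,194) in side, which matches the tip lying 96 mm below the TCP.

Request:
move_arm([
  {"tx": -1.7, "ty": 3.13, "tz": 0, "wx": 0, "wy": 0, "wz": 0},
  {"tx": -1.7, "ty": 3.13, "tz": 0, "wx": 0, "wy": 0, "wz": 0},
  {"tx": -1.7, "ty": 3.13, "tz": 0, "wx": 0, "wy": 0, "wz": 0},
  {"tx": -1.7, "ty": 3.13, "tz": 0, "wx": 0, "wy": 0, "wz": 0},
  {"tx": -1.7, "ty": 3.13, "tz": 0, "wx": 0, "wy": 0, "wz": 0},
  {"tx": -1.7, "ty": 3.13, "tz": 0, "wx": 0, "wy": 0, "wz": 0},
  {"tx": -1.7, "ty": 3.13, "tz": 0, "wx": 0, "wy": 0, "wz": 0},
  {"tx": -1.7, "ty": 3.13, "tz": 0, "wx": 0, "wy": 0, "wz": 0},
  {"tx": 0, "ty": 0, "tz": 0, "wx": 0, "wy": 0, "wz": 0},
  {"tx": 0, "ty": 0, "tz": 0, "wx": 0, "wy": 0, "wz": 0},
  {"tx": 0, "ty": 0, "tz": 0, "wx": 0, "wy": 0, "wz": 0},
  {"tx": 0, "ty": 0, "tz": 0, "wx": 0, "wy": 0, "wz": 0},
])

```text
time_s: 16.62
ee_pos: [586.9, 67.2, 210.5]
ee_rot: [-179.9, 0.0, 64.2]
force: [-0.8, -0.6, -1.6]
gripper_width: 21.9
gripper_force: 35.0
```

Request:
move_arm([
  {"tx": 0, "ty": 0, "tz": 2, "wx": 0, "wy": 0, "wz": 0},
  {"tx": 0, "ty": 0, "tz": 2, "wx": 0, "wy": 0, "wz": 0},
  {"tx": 0, "ty": 0, "tz": 0, "wx": 0, "wy": 0, "wz": 0},
  {"tx": 0, "ty": 0, "tz": 0, "wx": 0, "wy": 0, "wz": 0},
  {"tx": 0, "ty": 0, "tz": 0, "wx": 0, "wy": 0, "wz": 0},
  {"tx": 0, "ty": 0, "tz": 0, "wx": 0, "wy": 0, "wz": 0},
])

```text
time_s: 17.12
ee_pos: [588.5, 66.9, 172.5]
ee_rot: [179.9, -0.1, 64.1]
force: [0.0, -0.8, -1.1]
gripper_width: 22.0
gripper_force: 35.0
```

```bash
python3 - <<'E'
from h import *
P=[]
for i in range(3): f=grab('scene','s6'); s=env.state(); P.append(s['ee_pos']); print(s['ee_pos'],s['ee_rot'])
D=grab('side','d6'); p=np.mean(P,0)
for f in (f,D): print(proj(f,p+[0,0,-96]),proj(f,[586.9,66,50]))
S=load('s5');D=load('d5');print('hole',tri([(S,352,175.7),(D,270.8,205)]),onz(S,352,175.7,75),onz(D,270.8,205,75))
E
```

```text
[588.44744887  66.71252956 172.40464434] [ 1.79872267e+02 -8.36441858e-02  6.41322385e+01]
[588.35235227  66.56730443 172.19969888] [ 1.79890789e+02 -7.27735742e-02  6.41202635e+01]
[588.27399885  66.48944928 172.02321314] [ 1.79904993e+02 -6.40402605e-02  6.41119337e+01]
(np.float64(374.858696404123), np.float64(241.7268705575247)) (np.float64(373.5105996128493), np.float64(249.34134088700137))
(np.float64(351.9201613440301), np.float64(234.04614042814816)) (np.float64(351.28885656831744), np.float64(241.9448204009469))
hole (array([422.50226617, 293.95581968,  75.9483034 ]), [np.float64(2.096733913972755), np.float64(2.0967339139728516)]) [423.28349791 291.83702175  75.        ] [423.25780963 299.30142183  75.        ]
```

Request:
move_arm([
  {"tx": -0.05, "ty": -0.1, "tz": 0.6, "wx": 0, "wy": 0, "wz": 0},
  {"tx": 0, "ty": 0, "tz": 0.6, "wx": 0, "wy": 0, "wz": 0},
  {"tx": 0, "ty": 0, "tz": 0.6, "wx": 0, "wy": 0, "wz": 0},
  {"tx": 0, "ty": 0, "tz": 0.6, "wx": 0, "wy": 0, "wz": 0},
  {"tx": 0, "ty": 0, "tz": 0.4, "wx": 0, "wy": 0, "wz": 0},
  {"tx": 0, "ty": 0, "tz": 0.2, "wx": 0, "wy": 0, "wz": 0},
  {"tx": 0, "ty": 0, "tz": 0, "wx": 0, "wy": 0, "wz": 0},
  {"tx": 0, "ty": 0, "tz": 0, "wx": 0, "wy": 0, "wz": 0},
  {"tx": 0, "ty": 0, "tz": 0, "wx": 0, "wy": 0, "wz": 0},
  {"tx": 0, "ty": 0, "tz": 0, "wx": 0, "wy": 0, "wz": 0},
])

```text
time_s: 18.15
ee_pos: [586.9, 66.3, 141.3]
ee_rot: [180.0, -0.0, 64.1]
force: [-0.0, -0.4, -0.8]
gripper_width: 21.9
gripper_force: 35.0
```

```bash
python3 - <<'E'
from h import *
for i in range(2): f=grab('side','d7'); s=env.state(); print(s['ee_pos'],s['ee_rot'],s['force'])
E
```

```text
[586.8915866   66.32345079 141.305845  ] [ 1.79963272e+02 -2.79424785e-02  6.41039181e+01] [-0.04205127  0.31942506 -1.51846254]
[586.83829626  66.30317367 141.24490392] [ 1.79970569e+02 -2.34518692e-02  6.40988251e+01] [-0.56188809  0.96526953 -1.47060381]
```

Request:
move_arm([
  {"tx": 0, "ty": 0, "tz": 0.1, "wx": 0, "wy": 0, "wz": 0},
  {"tx": -0.37, "ty": 0.054, "tz": 0, "wx": 0, "wy": 0, "wz": 0},
  {"tx": -0.37, "ty": 0.054, "tz": 0, "wx": 0, "wy": 0, "wz": 0},
  {"tx": -0.37, "ty": 0.054, "tz": 0, "wx": 0, "wy": 0, "wz": 0},
  {"tx": -0.37, "ty": 0.054, "tz": 0, "wx": 0, "wy": 0, "wz": 0},
  {"tx": -0.37, "ty": 0.054, "tz": 0, "wx": 0, "wy": 0, "wz": 0},
  {"tx": 0, "ty": 0, "tz": 0, "wx": 0, "wy": 0, "wz": 0},
])

```text
time_s: 18.83
ee_pos: [580.7, 47.6, 140.0]
ee_rot: [-180.0, 0.0, 64.1]
force: [1.1, -0.0, -0.8]
gripper_width: 22.1
gripper_force: 35.0
```

Request:
move_arm([
  {"tx": -0.37, "ty": 0.054, "tz": 0, "wx": 0, "wy": 0, "wz": 0},
  {"tx": -0.37, "ty": 0.054, "tz": 0, "wx": 0, "wy": 0, "wz": 0},
  {"tx": -0.37, "ty": 0.054, "tz": 0, "wx": 0, "wy": 0, "wz": 0},
  {"tx": -0.37, "ty": 0.054, "tz": 0, "wx": 0, "wy": 0, "wz": 0},
  {"tx": -0.37, "ty": 0.054, "tz": 0, "wx": 0, "wy": 0, "wz": 0},
  {"tx": 0, "ty": 0, "tz": 0, "wx": 0, "wy": 0, "wz": 0},
  {"tx": 0, "ty": 0, "tz": 0, "wx": 0, "wy": 0, "wz": 0},
  {"tx": 0, "ty": 0, "tz": 0, "wx": 0, "wy": 0, "wz": 0},
  {"tx": 0, "ty": 0, "tz": 0, "wx": 0, "wy": 0, "wz": 0},
])

```text
time_s: 19.58
ee_pos: [575.4, 30.8, 140.0]
ee_rot: [180.0, -0.0, 64.1]
force: [1.0, 0.3, -1.0]
gripper_width: 22.0
gripper_force: 35.0
```

Exactly on target with negligible force. Next is the slanting part.

Request:
move_arm([
  {"tx": -0.3, "ty": -0.272, "tz": 0, "wx": 0, "wy": 0, "wz": 0},
  {"tx": -0.3, "ty": -0.272, "tz": 0, "wx": 0, "wy": 0, "wz": 0},
  {"tx": -0.3, "ty": -0.272, "tz": 0, "wx": 0, "wy": 0, "wz": 0},
  {"tx": -0.3, "ty": -0.272, "tz": 0, "wx": 0, "wy": 0, "wz": 0},
  {"tx": -0.3, "ty": -0.272, "tz": 0, "wx": 0, "wy": 0, "wz": 0},
  {"tx": -0.3, "ty": -0.272, "tz": 0, "wx": 0, "wy": 0, "wz": 0},
  {"tx": -0.3, "ty": -0.272, "tz": 0, "wx": 0, "wy": 0, "wz": 0},
  {"tx": 0, "ty": 0, "tz": 0, "wx": 0, "wy": 0, "wz": 0},
  {"tx": 0, "ty": 0, "tz": 0, "wx": 0, "wy": 0, "wz": 0},
])

```text
time_s: 20.33
ee_pos: [548.9, 20.0, 140.1]
ee_rot: [180.0, -0.0, 64.1]
force: [-0.2, -0.9, -1.0]
gripper_width: 21.7
gripper_force: 35.0
```

Request:
move_arm([
  {"tx": -0.3, "ty": -0.272, "tz": 0, "wx": 0, "wy": 0, "wz": 0},
  {"tx": -0.3, "ty": -0.272, "tz": 0, "wx": 0, "wy": 0, "wz": 0},
  {"tx": -0.3, "ty": -0.272, "tz": 0, "wx": 0, "wy": 0, "wz": 0},
  {"tx": -0.3, "ty": -0.272, "tz": 0, "wx": 0, "wy": 0, "wz": 0},
  {"tx": -0.3, "ty": -0.272, "tz": 0, "wx": 0, "wy": 0, "wz": 0},
  {"tx": -0.3, "ty": -0.272, "tz": 0, "wx": 0, "wy": 0, "wz": 0},
  {"tx": -0.3, "ty": -0.272, "tz": 0, "wx": 0, "wy": 0, "wz": 0},
  {"tx": 0, "ty": 0, "tz": 0, "wx": 0, "wy": 0, "wz": 0},
  {"tx": 0, "ty": 0, "tz": 0, "wx": 0, "wy": 0, "wz": 0},
  {"tx": 0, "ty": 0, "tz": 0, "wx": 0, "wy": 0, "wz": 0},
])

```text
time_s: 21.17
ee_pos: [523.0, 9.5, 140.0]
ee_rot: [180.0, -0.0, 64.1]
force: [-0.4, 0.4, -1.7]
gripper_width: 22.1
gripper_force: 35.0
```

Request:
move_arm([
  {"tx": -0.38, "ty": 0.054, "tz": 0, "wx": 0, "wy": 0, "wz": 0},
  {"tx": -0.38, "ty": 0.054, "tz": 0, "wx": 0, "wy": 0, "wz": 0},
  {"tx": -0.38, "ty": 0.054, "tz": 0, "wx": 0, "wy": 0, "wz": 0},
  {"tx": -0.38, "ty": 0.054, "tz": 0, "wx": 0, "wy": 0, "wz": 0},
  {"tx": -0.38, "ty": 0.054, "tz": 0, "wx": 0, "wy": 0, "wz": 0},
  {"tx": -0.38, "ty": 0.054, "tz": 0, "wx": 0, "wy": 0, "wz": 0},
  {"tx": -0.38, "ty": 0.054, "tz": 0, "wx": 0, "wy": 0, "wz": 0},
  {"tx": 0, "ty": 0, "tz": 0, "wx": 0, "wy": 0, "wz": 0},
  {"tx": 0, "ty": 0, "tz": 0, "wx": 0, "wy": 0, "wz": 0},
])

```text
time_s: 21.92
ee_pos: [514.5, -16.3, 140.0]
ee_rot: [180.0, -0.0, 64.1]
force: [-0.1, 0.6, -0.4]
gripper_width: 21.9
gripper_force: 35.0
```

Request:
move_arm([
  {"tx": -0.38, "ty": 0.054, "tz": 0, "wx": 0, "wy": 0, "wz": 0},
  {"tx": -0.38, "ty": 0.054, "tz": 0, "wx": 0, "wy": 0, "wz": 0},
  {"tx": -0.38, "ty": 0.054, "tz": 0, "wx": 0, "wy": 0, "wz": 0},
  {"tx": -0.38, "ty": 0.054, "tz": 0, "wx": 0, "wy": 0, "wz": 0},
  {"tx": -0.38, "ty": 0.054, "tz": 0, "wx": 0, "wy": 0, "wz": 0},
  {"tx": -0.38, "ty": 0.054, "tz": 0, "wx": 0, "wy": 0, "wz": 0},
  {"tx": -0.38, "ty": 0.054, "tz": 0, "wx": 0, "wy": 0, "wz": 0},
  {"tx": 0, "ty": 0, "tz": 0, "wx": 0, "wy": 0, "wz": 0},
  {"tx": 0, "ty": 0, "tz": 0, "wx": 0, "wy": 0, "wz": 0},
  {"tx": 0, "ty": 0, "tz": 0, "wx": 0, "wy": 0, "wz": 0},
])

```text
time_s: 22.75
ee_pos: [506.4, -41.6, 140.0]
ee_rot: [180.0, -0.0, 64.1]
force: [-0.5, -0.2, -0.8]
gripper_width: 21.7
gripper_force: 35.0
```

Request:
move_arm([
  {"tx": 0, "ty": 0, "tz": -0.5, "wx": 0, "wy": 0, "wz": 0},
  {"tx": 0, "ty": 0, "tz": -0.5, "wx": 0, "wy": 0, "wz": 0},
  {"tx": 0, "ty": 0, "tz": -0.5, "wx": 0, "wy": 0, "wz": 0},
  {"tx": 0, "ty": 0, "tz": -1.4, "wx": 0, "wy": 0, "wz": 0},
  {"tx": 0, "ty": 0, "tz": -1.4, "wx": 0, "wy": 0, "wz": 0},
  {"tx": 0, "ty": 0, "tz": -1.4, "wx": 0, "wy": 0, "wz": 0},
  {"tx": 0, "ty": 0, "tz": -1.4, "wx": 0, "wy": 0, "wz": 0},
  {"tx": 2.98, "ty": -2.49, "tz": 0, "wx": 0, "wy": 0, "wz": 0},
  {"tx": 2.98, "ty": -2.49, "tz": 0, "wx": 0, "wy": 0, "wz": 0},
  {"tx": 2.98, "ty": -2.49, "tz": 0, "wx": 0, "wy": 0, "wz": 0},
  {"tx": 2.98, "ty": -2.49, "tz": 0, "wx": 0, "wy": 0, "wz": 0},
  {"tx": 2.98, "ty": -2.49, "tz": 0, "wx": 0, "wy": 0, "wz": 0},
])

```text
time_s: 23.75
ee_pos: [458.9, 148.4, 211.8]
ee_rot: [179.9, -0.1, 64.1]
force: [0.8, 0.8, -0.4]
gripper_width: 21.8
gripper_force: 35.0
```

Request:
move_arm([
  {"tx": 2.98, "ty": -2.49, "tz": 0, "wx": 0, "wy": 0, "wz": 0},
  {"tx": 2.98, "ty": -2.49, "tz": 0, "wx": 0, "wy": 0, "wz": 0},
  {"tx": 2.98, "ty": -2.49, "tz": 0, "wx": 0, "wy": 0, "wz": 0},
  {"tx": 2.98, "ty": -2.49, "tz": 0, "wx": 0, "wy": 0, "wz": 0},
  {"tx": 0, "ty": 0, "tz": 0, "wx": 0, "wy": 0, "wz": 0},
  {"tx": 0, "ty": 0, "tz": 0, "wx": 0, "wy": 0, "wz": 0},
  {"tx": 0, "ty": 0, "tz": 0, "wx": 0, "wy": 0, "wz": 0},
  {"tx": 0, "ty": 0, "tz": 0, "wx": 0, "wy": 0, "wz": 0},
  {"tx": 0, "ty": 0, "tz": 0, "wx": 0, "wy": 0, "wz": 0},
  {"tx": 0, "ty": 0, "tz": 0, "wx": 0, "wy": 0, "wz": 0},
])

```text
time_s: 24.58
ee_pos: [422.3, 296.3, 211.1]
ee_rot: [180.0, -0.0, 64.0]
force: [-0.2, 0.5, -0.3]
gripper_width: 21.8
gripper_force: 35.0
```

```bash
python3 - <<'E'
from h import *
s=env.state(); print(s['ee_pos'],s['ee_rot'],s['force'])
E
```

```text
[422.32043405 296.34124376 211.14694191] [ 1.79988809e+02 -7.79889862e-03  6.39870174e+01] [-0.18371365  0.52101043 -0.28132802]
```

Request:
move_arm([
  {"tx": 0.08, "ty": -0.05, "tz": 0.8, "wx": 0, "wy": 0, "wz": 0},
  {"tx": 0, "ty": 0, "tz": 0.8, "wx": 0, "wy": 0, "wz": 0},
  {"tx": 0, "ty": 0, "tz": 0.8, "wx": 0, "wy": 0, "wz": 0},
  {"tx": 0, "ty": 0, "tz": 0.8, "wx": 0, "wy": 0, "wz": 0},
  {"tx": 0, "ty": 0, "tz": 0.8, "wx": 0, "wy": 0, "wz": 0},
  {"tx": 0, "ty": 0, "tz": 0.8, "wx": 0, "wy": 0, "wz": 0},
  {"tx": 0, "ty": 0, "tz": 0.4, "wx": 0, "wy": 0, "wz": 0},
  {"tx": 0, "ty": 0, "tz": 0.4, "wx": 0, "wy": 0, "wz": 0},
  {"tx": 0, "ty": 0, "tz": 0, "wx": 0, "wy": 0, "wz": 0},
])

```text
time_s: 25.33
ee_pos: [421.4, 298.2, 154.1]
ee_rot: [-180.0, 0.1, 64.1]
force: [-0.8, -0.3, -0.4]
gripper_width: 22.0
gripper_force: 35.0
```

Request:
move_arm([
  {"tx": 0, "ty": 0, "tz": 0.6, "wx": 0, "wy": 0, "wz": 0},
  {"tx": 0, "ty": 0, "tz": 0.6, "wx": 0, "wy": 0, "wz": 0},
  {"tx": 0, "ty": 0, "tz": 0.6, "wx": 0, "wy": 0, "wz": 0},
  {"tx": 0, "ty": 0, "tz": 0.6, "wx": 0, "wy": 0, "wz": 0},
  {"tx": 0, "ty": 0, "tz": 0.6, "wx": 0, "wy": 0, "wz": 0},
  {"tx": 0, "ty": 0, "tz": 0.6, "wx": 0, "wy": 0, "wz": 0},
  {"tx": 0, "ty": 0, "tz": 0.4, "wx": 0, "wy": 0, "wz": 0},
  {"tx": 0, "ty": 0, "tz": 0.2, "wx": 0, "wy": 0, "wz": 0},
  {"tx": 0, "ty": 0, "tz": 0, "wx": 0, "wy": 0, "wz": 0},
  {"tx": 0, "ty": 0, "tz": 0, "wx": 0, "wy": 0, "wz": 0},
])

```text
time_s: 26.17
ee_pos: [421.9, 298.5, 113.0]
ee_rot: [180.0, -0.0, 64.1]
force: [-0.0, -0.1, -0.7]
gripper_width: 21.6
gripper_force: 35.0
```

Request:
move_arm([
  {"tx": 0, "ty": 0, "tz": 0.1, "wx": 0, "wy": 0, "wz": 0},
  {"tx": 0, "ty": 0, "tz": 0.1, "wx": 0, "wy": 0, "wz": 0},
  {"tx": 0, "ty": 0, "tz": 0.05, "wx": 0, "wy": 0, "wz": 0},
  {"tx": 0, "ty": 0, "tz": 0, "wx": 0, "wy": 0, "wz": 0},
  {"tx": 0, "ty": 0, "tz": 0, "wx": 0, "wy": 0, "wz": 0},
])

```text
time_s: 26.58
ee_pos: [422.0, 298.6, 111.0]
ee_rot: [180.0, -0.1, 64.1]
force: [-0.3, -0.5, 3.6]
gripper_width: 21.6
gripper_force: 35.0
```

Contact made, so the collar is down. Now I'll release and rise.

Request:
move_arm([
  {"tx": 0, "ty": 0, "tz": 0, "wx": 0, "wy": 0, "wz": 0},
  {"tx": 0, "ty": 0, "tz": 0, "wx": 0, "wy": 0, "wz": 0},
  {"tx": 0, "ty": 0, "tz": 0, "wx": 0, "wy": 0, "wz": 0},
  {"tx": 0, "ty": 0, "tz": 0, "wx": 0, "wy": 0, "wz": 0},
  {"tx": 0, "ty": 0, "tz": 0, "wx": 0, "wy": 0, "wz": 0},
  {"tx": 0, "ty": 0, "tz": 0, "wx": 0, "wy": 0, "wz": 0},
  {"tx": 0, "ty": 0, "tz": -1, "wx": 0, "wy": 0, "wz": 0},
  {"tx": 0, "ty": 0, "tz": -2, "wx": 0, "wy": 0, "wz": 0},
  {"tx": 0, "ty": 0, "tz": -3, "wx": 0, "wy": 0, "wz": 0},
  {"tx": 0, "ty": 0, "tz": -3, "wx": 0, "wy": 0, "wz": 0},
  {"tx": 0, "ty": 0, "tz": -3, "wx": 0, "wy": 0, "wz": 0},
  {"tx": 0, "ty": 0, "tz": -3, "wx": 0, "wy": 0, "wz": 0},
], gripper=6)

```text
time_s: 27.58
ee_pos: [421.5, 298.3, 262.8]
ee_rot: [180.0, -0.0, 64.1]
force: [0.4, -0.2, -0.6]
gripper_width: 60.1
gripper_force: 0.0
```

Request:
move_arm([
  {"tx": -3, "ty": 0, "tz": 0, "wx": 0, "wy": 0, "wz": 0},
  {"tx": -3, "ty": 0, "tz": 0, "wx": 0, "wy": 0, "wz": 0},
  {"tx": -3, "ty": 0, "tz": 0, "wx": 0, "wy": 0, "wz": 0},
  {"tx": 0, "ty": 0, "tz": 0, "wx": 0, "wy": 0, "wz": 0},
  {"tx": 0, "ty": 0, "tz": 0, "wx": 0, "wy": 0, "wz": 0},
  {"tx": 0, "ty": 0, "tz": 0, "wx": 0, "wy": 0, "wz": 0},
  {"tx": 0, "ty": 0, "tz": 0, "wx": 0, "wy": 0, "wz": 0},
])

```text
time_s: 28.17
ee_pos: [383.0, 218.2, 260.8]
ee_rot: [180.0, -0.1, 64.1]
force: [-1.3, -0.1, 0.5]
gripper_width: 59.8
gripper_force: 0.0
```

```bash
python3 - <<'E'
from h import *
S=grab('scene','s8');D=grab('side','d8'); print(env.state()['ee_pos'])
o=np.hstack([S['color'][130:410,175:405],D['color'][130:410,225:455]]);cv2.imwrite('pics/c8.png',cv2.resize(o,None,fx=1.7,fy=1.7,interpolation=2)[:,:,::-1])
E
```

```text
[382.90854876 218.1775016  260.38168739]
```

View pics/c8.png

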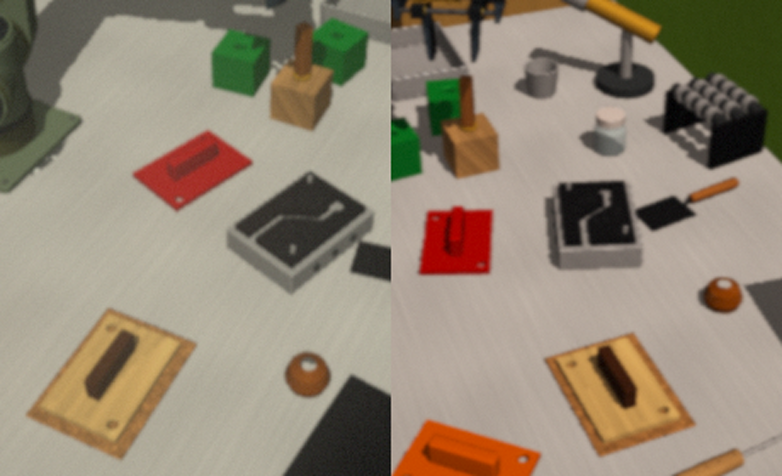

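The picture shows the pick upright and seated in its block at crop (302,60), the cover flat on the mat, and the other things where they were.

```bash
python3 -c "
from workcell import env
print(env.job_done())"
```

```text
the job is handed in; nothing more can be done
None
```

The job is handed in: the cover lies flat on the mat, the seam was traced from the pocket to the open end at about 5 cm/s with no noticeable force, and the pick is back in its block; the hand-in call gave no verdict.

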